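# Level the laptop riser with a spirit level and hold it pressed

### The job

Level the wooden laptop riser: lay the yellow spirit level along the dark rubber strip on its board and let go of it, then take the red levelling-foot knob by its bar, gently press the knob down until the foot stands on its grey pad, and turn it until the bubble sits between the two black lines of the vial. Finish while still gripping the knob and pressing it down, foot on the pad and bubble centred, so that I can lock it. Leave the other things on the desk where they are.

Things in the scene. Friction and masses are not known exactly. Their poses are not given: they have to be found in the camera images.
- level: yellow spirit level, 170 long (its x axis) x 28 wide (y) x 38 high (z), 120 g, lying on the desk to the right of the riser; origin at the centre of its underside. The green vial, 102 long, lies along the middle of its top between two raised ends (each 34 long); the body is 28 high under the vial. Grasp across its 28 mm width. Either end may point left when it is laid on the board.
- vial_mid (a point): the middle of the vial, midway between its two black lines (30 mm apart), 35.5 above the level's underside; axes as the level's
- bubble_mid (a point): centre of the pale bubble (20 long), which slides along the vial (the level's x) up to 36 either way from vial_mid. It floats to the HIGHER end: about 13 mm for each 10 mrad of slope, and needs about 2 s to come to rest. It is between the lines within 5 mm of vial_mid.
- board: wooden board of the riser, 140 (x, front to back) x 300 (y) x 12 thick; origin on its hinge axis (along x) near its left end, 49 above the desk, mid-thickness: its top is at z = +6, it runs from y = +10 to y = -290, and foot and knob are at y = -250. A spring lifts the knob end up to 2.6 degrees (11 mm at the knob; net lift there about 4 N, level included).
- strip_mid (a point): middle of the dark rubber strip (180 x 38, flush on the board's top, along the board's y); axes as the board's. The level is laid here along the strip, centre within about 20 mm. The slope the bubble shows is true only while the knob is pressed and the foot stands on its pad.
- foot_screw: levelling screw with its knob, on the board's right end; origin on its axis at the board's top face; z up the axis, x and y turn with the knob. The bar of the knob (its y axis) starts 0.85 to 1.15 rad anticlockwise (from above) of the board's y axis.
- knob_mid (a point): middle of the knob's flange top, on the screw's axis, 23 above the board's top when not pressed; axes as the screw's. The flange is black, round, 64 across, 6 thick; the red bar grip on it is 14 wide (x) x 44 long (y) and rises 27 above this point. Grip the bar across its width from above, fingertips at the flange.
- foot_cap (a joint): how far the knob is pressed down on its stem against its spring (1 N per mm), m, 0 (free) to 0.015 (flat). The first 3 mm or so balance the lift spring, then the board sinks 10 to 20 mm until the foot stands, then the knob goes down further on its stem: 7 to 12 mm is a good press.
- foot: levelling foot under the knob: rubber ball, 24 across; origin at its lowest point. Turning the knob clockwise (from above, slight friction) pushes it out 4 mm per rad and so raises that end of the pressed board by 16 mrad per rad; the bubble comes about 21 mm per rad towards the knob. At the start it is 0.4 to 1.6 rad short of level.
- foot_pad: grey round pad fixed to the desk under the foot, 52 across, 10 thick; origin at the centre of its underside; it stands a little higher or lower from case to case
- eraser: the blue and white eraser, 44x22x12, on the desk; bystander, origin at its underside; leave alone
- stapler: the green stapler, 130 long, left of the riser; bystander, origin at its underside; leave alone
- notes_small: the yellow block of sticky notes, 67x67x16, on the right; bystander, origin at its underside; leave alone
- marker: the yellow marker pen, 119 long, front left; bystander, origin at its underside; leave alone
Things that resemble listed ones, but are neither listed nor needed, are in the scene too. Of the things that look like the level, the larger one is meant.

How it is judged:
By the outcome, as a careful person would: the job done as asked, in the order asked, and still so for the second after the job is handed in, while the arm keeps its last pose, push and grip.
It also fails if it takes over 61 s, if anything falls off the work surface, if the arm or the gripper's body presses on something with over 40 N, if the wrist force passes 120 N, or if a joint passes its speed limit or range.

### The arm

A 6-joint arm with a two-finger parallel gripper is mounted at the origin on a cart in front of the work surface, level with it; the furniture and walls round the work are solid. World frame = base frame: x ahead of the robot, y to its left, z up, the work surface at z = 0. Lengths are in m, angles in rad, forces in N, time in s.
With the tool pointing down it reaches from about 0.375 to 0.925 m from the base axis. Payload 5.7 kg.
Tool frame: the origin (TCP) lies between the finger pads; the fingertips stand 14 mm ahead of it and the grasp point (between the pads) lies 5 mm behind it (bot.tip_reach is the distance from the TCP to the fingertips, in m); z points along the fingers, y is the line along which they close (so a half turn about z gives the same grasp; the last joint's range is limited). The gripper opens to 88 mm and grips with 3 to 60 N. Pads are 20 mm wide; open, the fingers measure 115 mm over their backs; the gripper's body (75 mm by 178 mm) begins 61 mm behind the grasp point.
Start: joints at [-1.326, 0.359, 1.51, -0, 1.272, -0.115], TCP at [0.211, -0.562, 0.237] pointing down, gripper open.
Joint ranges: [-2.97, 2.97], [-1.01, 2.36], [0.21, 2.38], [-0.96, 4.11], [0.2, 2.71], [-2.98, 2.98]. Speed limits (rad/s): [2.39, 2.39, 3.14, 3.14, 3.14, 3.14].

### API

Orientations are given as a 3x3 rotation matrix whose columns are the frame's x, y, z axes.
In Python, from rig import bot gives the robot as it stands.
- The arm moves only by the tool send_rows, never from a script. Its argument "deltas" is a list of rows, each a list of 3 entries, a list of its own where there are three numbers: the shift along the tool's x, y, z in units of 50 mm (1.0 is 50 mm), then the turn about the tool's z in units of 10 degrees (1.0 is 10 degrees), then the closure, from -1 (fully open) to 1 (shut). In form: [[[tx, ty, tz], spin, gripper], ...]. A call has 1 to 12 rows; each row shifts and turns the commanded pose from where the row before left it, along the tool's axes as they then stand; what a row does not reach is not made up. A row lasts 1/8 s, in which the tool goes at most 62.5 mm and 10.7 degrees, less where a joint would pass 70% of its speed; a pose out of reach is approached as far as the arm can. A call is refused whole if a number of a shift passes 1 or a number of a turn 1, either way. A call with a gripper value outside its range is refused whole. The fingers move at their own pace and stop on an object; "force" is the grip in N (left out, the last holds). Time passes only in rows, so rows that do not move let the fingers close. It gives the time, the measured TCP pose, the force, the opening and the grip force at its end, in the units of the state.
- bot.get_state(): the state, without advancing time (a new reading comes with each control period).
- bot.grab_frame(name): name is "side" or "top" or "wrist"; returns a dict with "color" (400x640x3 uint8, red, green, blue), "K" (3x3 intrinsics, pixels), "extrinsics" (4x4, takes a point from camera to world coordinates). Camera axes: x right, y up, looking along -z (the intrinsics and any distortion apply to the point x, -y, -z); pixel columns grow to the right and rows downward; lengths in m; the calibration is good to about 2 mm. A picture is of the moment at which its call begins. There is no depth.
- bot.finish_job(): hands the job in; it is judged then, once.
The state is a dict: "time_s": time; "joint_positions": joint angles; "qvel": joint speeds; "effort": joint torques, N m; "tcp_pos": TCP position; "ee_rot": TCP orientation; "force": force on the tool from outside, world axes, zero at the start; "ft_torque": the same for the moment, N m; "width": finger opening in m; "gripper_force": force on a finger pad.
Only numpy, scipy, OpenCV 4.12 (cv2) and the standard library are available. Lean on these libraries where they do the work, as an engineer would, in place of code of your own. Each camera call takes 0.05 s, during which the arm holds its last target. There are 200 camera calls.

## Working session

There is one attempt and no reset: what is moved stays moved. The work goes in short steps, Python scripts to look and compute and a tool call to move; the robot and the scene stay as the last step left them, time stands still between calls to the robot, and variables do not carry over. Pictures are saved under pics/ and viewed, at most 10 in all, crops included, and the job is handed in when it is done.

Besides the shell and the picture viewer there is one more tool, called in YAML: its name, and indented under it one key for each argument. send_rows: Moves the arm, as the interface text tells. Its arguments: {"type":"object","properties":{"deltas":{"type":"array","items":{"type":"array"}},"force":{"type":"number"}},"required":["deltas"]}

```bash
mkdir -p pics; ls; python3 - <<'E'
from rig import bot
import cv2,numpy as np
s=bot.get_state()
print({k:np.round(v,3).tolist() for k,v in s.items()}, bot.tip_reach)
for n in ("top","side"):
    f=bot.grab_frame(n); cv2.imwrite(f"pics/{n}0.png",f["color"][:,:,::-1]); np.savez(f"{n}0.npz",**{k:f[k] for k in("color","K","extrinsics")})
    print(n,[k for k in f],f["K"].round(1).tolist(),f["extrinsics"].round(3).tolist())
E
```

```text
pics
{'time_s': 0.0, 'joint_positions': [-1.326, 0.359, 1.511, -0.0, 1.272, -0.115], 'qvel': [-0.0, 0.001, -0.001, -0.001, -0.0, 0.003], 'effort': [-0.001, -51.539, -27.073, 0.067, 0.035, -0.0], 'tcp_pos': [0.211, -0.561, 0.236], 'ee_rot': [[0.936, 0.352, -0.0], [0.352, -0.936, 0.002], [0.0, -0.002, -1.0]], 'force': [-0.794, 0.131, -0.973], 'ft_torque': [-0.035, 0.019, 0.053], 'gripper_force': 0.0, 'width': 0.088} 0.014
top ['color', 'K', 'extrinsics'] [[401.3, 0.0, 317.4], [0.0, 401.3, 202.0], [0.0, 0.0, 1.0]] [[0.029, 0.992, -0.125, 0.41], [-1.0, 0.029, -0.003, -0.044], [0.001, 0.125, 0.992, 1.211], [0.0, 0.0, 0.0, 1.0]]
side ['color', 'K', 'extrinsics'] [[466.2, 0.0, 321.4], [0.0, 466.2, 203.3], [0.0, 0.0, 1.0]] [[0.993, 0.065, -0.099, 0.42], [-0.118, 0.645, -0.755, -1.07], [0.015, 0.761, 0.648, 0.984], [0.0, 0.0, 0.0, 1.0]]
```

View pics/top0.png

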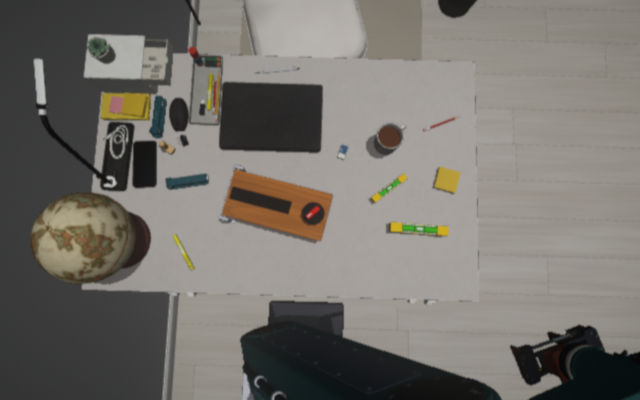

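View pics/side0.png

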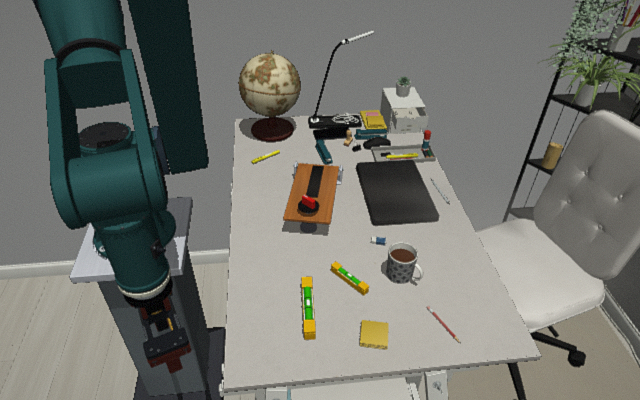

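In top0 (col,row): the candidates for the level are the larger one at (418,229) and the smaller look-alike at (388,189). The yellow marker at (183,252) and the notes at (447,180) are the other yellow things. I choose (418,229). In top0 the riser is at (278,205), with the strip at (261,200) and the knob at (312,213). In side0 the level is at (308,306) and the knob at (308,204).

```bash
cat > h.py <<'E'
import numpy as np,cv2
def load(n): return dict(np.load(n+".npz"))
def grab(bot,n,tag):
    f=bot.grab_frame(n); np.savez(tag+".npz",**{k:f[k] for k in("color","K","extrinsics")}); return f
def ray(f,p):
    K,E=f["K"],f["extrinsics"]; v=np.array([(p[0]-K[0,2])/K[0,0],-(p[1]-K[1,2])/K[1,1],-1.])
    return E[:3,3],E[:3,:3]@v
def plane(f,p,z):
    o,d=ray(f,p); return o+d*(z-o[2])/d[2]
def tri(f,p,g,q):
    o1,d1=ray(f,p);o2,d2=ray(g,q); t=np.linalg.lstsq(np.c_[d1,-d2],o2-o1,rcond=None)[0]
    a,b=o1+d1*t[0],o2+d2*t[1]; return (a+b)/2,np.linalg.norm(a-b)
def proj(f,P):
    c=np.linalg.inv(f["extrinsics"])@np.r_[P,1]; K=f["K"]
    return np.array([K[0,0]*c[0]/-c[2]+K[0,2],K[1,1]*-c[1]/-c[2]+K[1,2]])
def mask(f,lo,hi,roi):
    h=cv2.cvtColor(f["color"],cv2.COLOR_RGB2HSV); m=cv2.inRange(h,lo,hi); o=np.zeros_like(m); x0,y0,x1,y1=roi
    o[y0:y1,x0:x1]=m[y0:y1,x0:x1]
    n,l,s,c=cv2.connectedComponentsWithStats(o)
    return o,(l,s,c)
def rect(m):
    pts=np.argwhere(m)[:,::-1].astype(np.float32); return cv2.minAreaRect(pts),pts.mean(0)
def big(m):
    n,l,s,c=cv2.connectedComponentsWithStats(m); i=1+np.argmax(s[1:,4]); return ((l==i)*255).astype(np.uint8)
E
python3 - <<'E'
from h import *
t,s=load("top0"),load("side0")
Y=((18,120,80),(90,255,255))
for f,roi in((t,(380,215,455,245)),(s,(290,270,325,345))):
    m,_=mask(f,*Y,roi); r,c=rect(m); print("level",np.round(r[0],1),np.round(r[1],1),round(r[2],1),c.round(1)); print(cv2.boxPoints(r).round(1).tolist())
    g,_=mask(f,(40,120,60),(85,255,255),roi); r,c=rect(g); print(" green",np.round(r[0],1),np.round(r[1],1),round(r[2],1),c.round(1))
    f["g"]=c
P,e=tri(t,t["g"],s,s["g"]); print("vial tri",P.round(4),e)
for f,roi in((t,(295,195,330,230)),(s,(295,190,325,220))):
    m,_=mask(f,(0,150,80),(8,255,255),roi); r,c=rect(m); print("red",r,c); f["r"]=c
print("knob",tri(t,t["r"],s,s["r"]))
for f,roi in((t,(226,180,296,220)),(s,(300,160,330,200))):
    m,_=mask(f,(0,0,0),(179,255,60),roi); m=big(m); r,c=rect(m); print("strip",r,c,cv2.boxPoints(r).round(1).tolist()); f["s"]=c
print("strip",tri(t,t["s"],s,s["s"]))
a=cv2.resize(t["color"][160:250,350:470],None,fx=4,fy=4,interpolation=3)
b=cv2.resize(t["color"][160:250,215:340],None,fx=4,fy=4,interpolation=3)
c=cv2.resize(s["color"][150:245,270:350],None,fx=4,fy=4,interpolation=3)[:360]
im=np.hstack([a[:,:320],b]); im=im[:,:800]
cv2.imwrite("pics/crop1.png",im[:,:,::-1])
E
```

```text
level [419.  228.7] [58.7  9.6] 4.5 [419.  228.6]
[[389.3999938964844, 231.1999969482422], [390.1000061035156, 221.60000610351562], [448.6000061035156, 226.1999969482422], [447.8999938964844, 235.8000030517578]]
 green [419.1 228.6] [34.3  5.7] 4.2 [419.3 228.6]
level [308. 308.] [62.4 12.1] 87.4 [307.8 309.6]
[[300.6000061035156, 277.1000061035156], [312.70001220703125, 276.5], [315.5, 338.79998779296875], [303.3999938964844, 339.3999938964844]]
 green [307.6 302.5] [31.3  7.4] 87.5 [307.5 302.7]
vial tri [ 0.4871 -0.3417  0.034 ] 0.001820114509760624
red ((312.5058898925781, 211.9235076904297), (5.965587615966797, 16.269784927368164), 49.398704528808594) [313.275  211.3625]
red ((308.39324951171875, 200.87078857421875), (16.00596809387207, 9.327981948852539), 32.00538635253906) [308.44537 201.34454]
knob (array([ 0.52074805, -0.03008227,  0.10298844]), np.float64(0.00375566960508199))
strip ((260.0466613769531, 199.72279357910156), (59.602325439453125, 11.350400924682617), 14.743562698364258) [260.01932 199.77118] [[229.8000030517578, 197.60000610351562], [232.6999969482422, 186.6999969482422], [290.29998779296875, 201.8000030517578], [287.3999938964844, 212.8000030517578]]
strip ((314.26922607421875, 180.6538543701172), (11.374736785888672, 31.770814895629883), 11.309932708740234) [314.52213 181.0177 ] [[305.6000061035156, 195.10000610351562], [311.79998779296875, 164.0], [323.0, 166.1999969482422], [316.70001220703125, 197.3000030517578]]
strip (array([0.55527555, 0.12619042, 0.05541915]), np.float64(0.002959523461428006))
```

View pics/crop1.png

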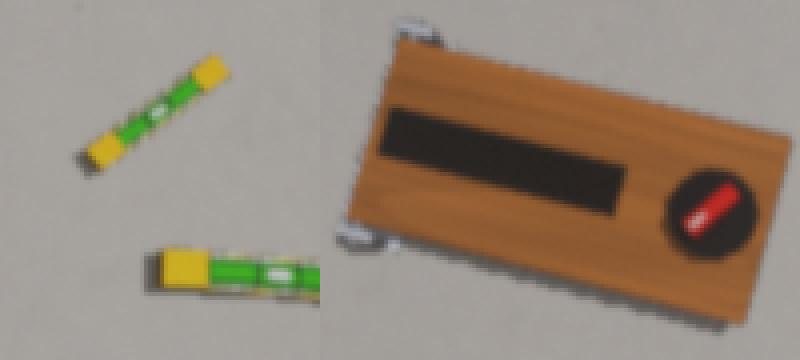

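The crop confirms it: the larger level has its left end at about (185,268) in the crop. The smaller look-alike lies diagonally above it. The strip and the knob, with its bar pointing up-right, are clear. Next I work out the yaws and the move numbers.

```bash
cat >> h.py <<'E'
def goto(st,P,ax=None):
    """tool-frame shift (50mm units) to P in the present orientation; spin (10deg units) bringing tool y along ax (mod pi)"""
    R=np.array(st["ee_rot"]); d=R.T@(np.array(P)-st["tcp_pos"])/0.05
    out=[d.round(2).tolist()]
    if ax is not None:
        a=R.T@np.array([ax[0],ax[1],0]); th=np.degrees(np.arctan2(-a[0],a[1])); th=(th+90)%180-90; out+=[round(th/10,2),round((th-180*np.sign(th))/10,2)]
    return out
E
python3 - <<'E'
from h import *
from rig import bot
t,s=load("top0"),load("side0")
Y=((18,120,80),(90,255,255))
# level axis: end midpoints at z~.035
g,_=mask(t,*Y,(380,215,455,245)); (c,wh,a),_=rect(g); a=np.radians(4.4)
e=np.array([np.cos(a),np.sin(a)])*29.3
A,B=plane(t,np.array(c)-e,.036),plane(t,np.array(c)+e,.036); print("level ends",A.round(4),B.round(4),np.linalg.norm(A-B),"mid",(A+B)/2)
ul=(B-A)[:2]/np.linalg.norm((B-A)[:2]); print("level ax",ul, np.degrees(np.arctan2(*ul[::-1])))
bx=np.array([[229.8,197.6],[232.7,186.7],[290.3,201.8],[287.4,212.8]])
L=plane(t,(bx[0]+bx[1])/2,.0565); Rr=plane(t,(bx[2]+bx[3])/2,.0645); M=(L+Rr)/2
ub=(Rr-L)[:2]/np.linalg.norm((Rr-L)[:2]); print("strip",L.round(4),Rr.round(4),np.linalg.norm(Rr-L),"mid",M.round(4),"ax",ub,np.degrees(np.arctan2(*ub[::-1])))
# flange
m,_=mask(t,(0,0,0),(179,255,60),(298,198,330,228)); r,_=mask(t,(0,150,80),(8,255,255),(295,195,330,230))
m=big(m|r); cn=max(cv2.findContours(m,0,1)[0],key=cv2.contourArea); (cc,rad)=cv2.minEnclosingCircle(cn); print("flange",cc,rad,rect(m)[1], plane(t,cc,.088).round(4), plane(t,rect(m)[1],.088).round(4))
# bar direction from top via PCA of red at z .112
p=np.argwhere(r)[:,::-1]; P=np.array([plane(t,q,.112)[:2] for q in p]); u=np.linalg.svd(P-P.mean(0))[2][0]; print("bar",P.mean(0),np.degrees(np.arctan2(u[1],u[0]))%180,"board",np.degrees(np.arctan2(ub[1],ub[0]))%180)
st=bot.get_state(); n=[-ul[1],ul[0]]
print("to level above",goto(st,[.487,-.342,.12],n), "J6",st["joint_positions"][5])
E
```

```text
level ends [ 0.4917 -0.2546  0.036 ] [ 0.4835 -0.4256  0.036 ] 0.1711812051268573 mid [ 0.48759125 -0.34010901  0.036     ]
level ax [-0.04755363 -0.99886869] -92.72565015040057
strip [0.5765 0.2107 0.0565] [0.5362 0.041  0.0645] 0.17467636115502483 mid [0.5564 0.1259 0.0605] ax [-0.23082607 -0.97299503] -103.34571107928974
flange (312.4246520996094, 213.0821990966797) 10.63067626953125 [312.71896 213.19281] [ 0.5192 -0.0277  0.088 ] [ 0.5189 -0.0285  0.088 ]
bar [ 0.52172552 -0.03021824] 133.79580276215435 board 76.65428892071026
to level above [[6.71, -2.15, 2.32], np.float64(-6.67), np.float64(11.33)] J6 -0.1150979092633195
```

send_rows:
  deltas:
    - [[0.96,-0.31,0],0,-1]
    - [[0.96,-0.31,0],0,-1]
    - [[0.96,-0.31,0],0,-1]
    - [[0.96,-0.31,0],0,-1]
    - [[0.96,-0.31,0],0,-1]
    - [[0.96,-0.31,0],0,-1]
    - [[0.95,-0.29,0],0,-1]
    - [[0,0,0.4],-0.95,-1]
    - [[0,0,0.4],-0.95,-1]
    - [[0,0,0.4],-0.95,-1]
    - [[0,0,0.4],-0.95,-1]
    - [[0,0,0.4],-0.95,-1]
  force: 20

```text
time_s: 1.6
tcp_pos: [0.4872, -0.3425, 0.1356]
ee_rot: [[0.368, 0.93, -0.001], [0.93, -0.368, 0.001], [0.0, -0.001, -1.0]]
force: [0.3, 0.1, -0.2]
width: 0.088
gripper_force: 0.0
```

send_rows:
  deltas:
    - [[0,0,0.2],-0.95,-1]
    - [[0,0,0.12],-0.97,-1]
    - [[0,0,0],0,-1]
    - [[0,0,0],0,-1]

```text
time_s: 2.1
tcp_pos: [0.4875, -0.3428, 0.1207]
ee_rot: [[0.05, 0.999, -0.0], [0.999, -0.05, 0.0], [0.0, -0.0, -1.0]]
force: [0.7, -0.1, 0.6]
width: 0.0876
gripper_force: 0.0
```

```bash
python3 - <<'E'
from h import *
from rig import bot
st=bot.get_state(); print(st["time_s"],st["tcp_pos"].round(4) if hasattr(st["tcp_pos"],"round") else st["tcp_pos"],st["joint_positions"])
w=grab(bot,"wrist","w1"); cv2.imwrite("pics/w1.png",w["color"][:,:,::-1])
g,_=mask(w,(40,120,60),(85,255,255),(0,0,640,400)); g=big(g); r,c=rect(g); print(r,c, plane(w,r[0],.034).round(4))
print(goto(st,[.4873,-.341,.021],[.99887,-.04755]))
E
```

```text
2.1 [ 0.4875 -0.3428  0.1207] [-7.28877441e-01  4.76294494e-01  1.64207205e+00  1.45208711e-04
  1.02334211e+00 -6.78798115e-01]
((471.7590637207031, 83.52272033691406), (97.57939147949219, 20.137279510498047), 55.80438995361328) [471.1294    83.209015] [ 0.6024 -0.2539  0.034 ]
[[0.04, -0.0, 1.99], np.float64(-0.01), np.float64(17.99)]
```

View pics/w1.png

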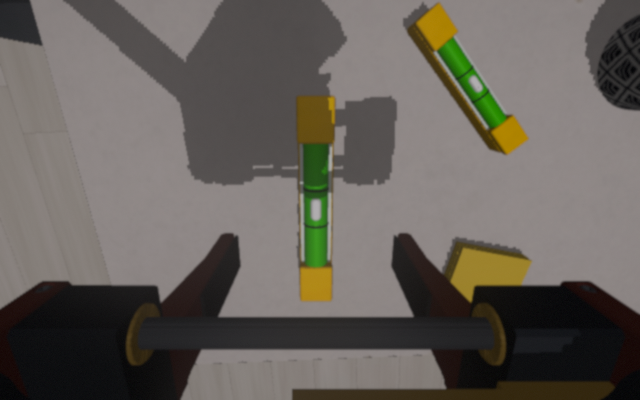

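The wrist view shows the chosen level centred between the fingers at (316,200) and parallel to the pads. The notes at (485,270) are clear of the right finger's path. I go down and grip.

send_rows:
  deltas:
    - [[0.04,0,0.5],0,-1]
    - [[0,0,0.5],0,-1]
    - [[0,0,0.5],0,-1]
    - [[0,0,0.3],0,-0.3]
    - [[0,0,0.2],0,0]
    - [[0,0,0],0,1]
    - [[0,0,0],0,1]
    - [[0,0,0],0,1]
    - [[0,0,0],0,1]
    - [[0,0,0],0,1]
  force: 20

```text
time_s: 3.4
tcp_pos: [0.4877, -0.341, 0.0211]
ee_rot: [[0.047, 0.999, 0.0], [0.999, -0.047, -0.0], [-0.0, 0.0, -1.0]]
force: [0.8, 0.3, 3.2]
width: 0.0277
gripper_force: 20.0
```

send_rows:
  deltas:
    - [[0,0,-0.5],0,1]
    - [[0,0,-1.0],0,1]
    - [[0,0,-0.9],0,1]
    - [[0.5,0.05,-0.4],0,1]
    - [[0.94,0.09,0],0,1]
    - [[0.94,0.09,0],0,1]
    - [[0.94,0.09,0],0,1]
    - [[0.94,0.09,0],0,1]
    - [[0.94,0.09,0],0,1]
    - [[0.94,0.1,0],0,1]
    - [[0.94,0.1,0],0,1]
    - [[0.94,0.1,0],0,1]

```text
time_s: 4.9
tcp_pos: [0.5444, 0.0608, 0.1595]
ee_rot: [[0.046, 0.999, -0.003], [0.999, -0.046, 0.001], [0.0, -0.003, -1.0]]
force: [0.3, -0.8, -1.8]
width: 0.0278
gripper_force: 20.0
```

send_rows:
  deltas:
    - [[0.94,0.1,0],0,1]
    - [[0.43,0.08,0],0,1]
    - [[0,0,0],0.53,1]
    - [[0,0,0],0.53,1]
    - [[0,0,0],0,1]
    - [[0,0,0],0,1]

```text
time_s: 5.65
tcp_pos: [0.5578, 0.1257, 0.1603]
ee_rot: [[0.228, 0.974, -0.001], [0.974, -0.228, -0.0], [-0.0, -0.001, -1.0]]
force: [0.4, -0.4, -1.3]
width: 0.0282
gripper_force: 20.0
```

```bash
python3 - <<'E'
from h import *
from rig import bot
st=bot.get_state(); print(st["tcp_pos"].round(4),st["joint_positions"].round(3),st["force"].round(1))
print(goto(st,[.556,.126,.06+.021],[.973,-.2308]))
t=grab(bot,"top","top1"); s=grab(bot,"side","side1"); w=grab(bot,"wrist","w2")
cv2.imwrite("pics/w2.png",w["color"][:,:,::-1])
E
```

```text
[0.5578 0.1257 0.1603] [ 0.101  0.399  1.659 -0.     1.085  0.331] [ 0.4 -0.4 -1.3]
[[-0.0, -0.04, 1.59], np.float64(0.01), np.float64(-17.99)]
```

View pics/w2.png

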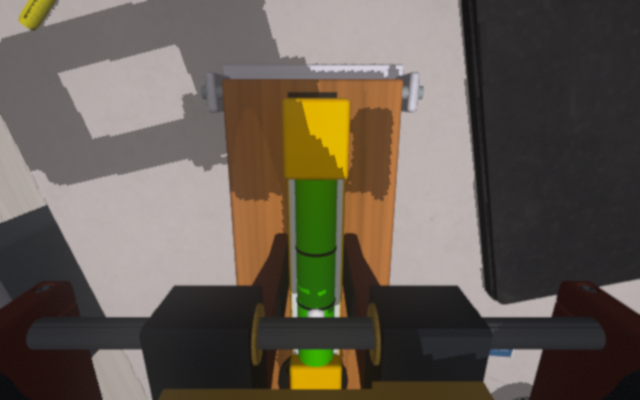

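The level hangs parallel to the strip and is centred across it: the level is at column 316 and the strip's far end at column 312. I lower it.

send_rows:
  deltas:
    - [[0,-0.04,0.4],0,1]
    - [[0,0,0.5],0,1]
    - [[0,0,0.4],0,1]
    - [[0,0,0.15],0,1]
    - [[0,0,0],0,1]
    - [[0,0,0],0,1]

```text
time_s: 6.55
tcp_pos: [0.5572, 0.1264, 0.089]
ee_rot: [[0.23, 0.973, 0.001], [0.973, -0.23, 0.0], [0.001, 0.001, -1.0]]
force: [0.4, 0.1, -0.9]
width: 0.0275
gripper_force: 20.0
```

send_rows:
  deltas:
    - [[0,0,0.04],0,1]
    - [[0,0,0.04],0,1]
    - [[0,0,0.02],0,1]
    - [[0,0,0],0,1]
  force: 8

```text
time_s: 7.05
tcp_pos: [0.5566, 0.1264, 0.0833]
ee_rot: [[0.23, 0.973, 0.0], [0.973, -0.23, 0.0], [0.0, 0.0, -1.0]]
force: [0.5, 0.5, -1.1]
width: 0.0279
gripper_force: 8.0
```

send_rows:
  deltas:
    - [[0,0,0.03],0,1]
    - [[0,0,0.02],0,1]
    - [[0,0,0.02],0,1]
    - [[0,0,0],0,1]
  force: 5

```text
time_s: 7.55
tcp_pos: [0.5565, 0.1263, 0.0799]
ee_rot: [[0.23, 0.973, 0.0], [0.973, -0.23, 0.0], [0.0, 0.0, -1.0]]
force: [-0.9, -0.5, 3.4]
width: 0.0283
gripper_force: 5.0
```

send_rows:
  deltas:
    - [[0,0,0],0,0.3]
    - [[0,0,0],0,0.2]
    - [[0,0,0],0,0.0]
    - [[0,0,0],0,-0.1]
    - [[0,0,-0.2],0,-0.1]
    - [[0,0,-0.6],0,-0.1]
    - [[0,0,-0.8],0,-0.3]
    - [[0,0,-0.4],0,-0.3]
    - [[0,0,0],0,-0.3]

```text
time_s: 8.68
tcp_pos: [0.558, 0.1265, 0.182]
ee_rot: [[0.23, 0.973, 0.005], [0.973, -0.23, 0.001], [0.002, 0.004, -1.0]]
force: [0.7, -0.4, -0.3]
width: 0.0571
gripper_force: 0.0
```

```bash
python3 - <<'E'
from h import *
from rig import bot
st=bot.get_state(); print(st["time_s"],st["tcp_pos"].round(4),st["joint_positions"].round(3),st["width"])
t=grab(bot,"top","top2"); s=grab(bot,"side","side2")
a=cv2.resize(t["color"][165:250,210:350],None,fx=3,fy=3,interpolation=2); b=cv2.resize(s["color"][140:240,260:360],None,fx=3,fy=3,interpolation=2)
im=np.zeros((300,800,3),np.uint8); im[:255,:420]=a; im[:300,430:730]=b; cv2.imwrite("pics/c2.png",im[:,:,::-1])
ax=[np.cos(np.radians(43.8)),np.sin(np.radians(43.8))]
print(goto(st,[.5192,-.0285,.16],ax))
E
```

```text
8.675 [0.558  0.1265 0.182 ] [0.102 0.372 1.64  0.    1.125 0.334] 0.05705230107964386
[[-3.2, -0.04, 0.43], np.float64(-5.71), np.float64(12.29)]
```

View pics/c2.png

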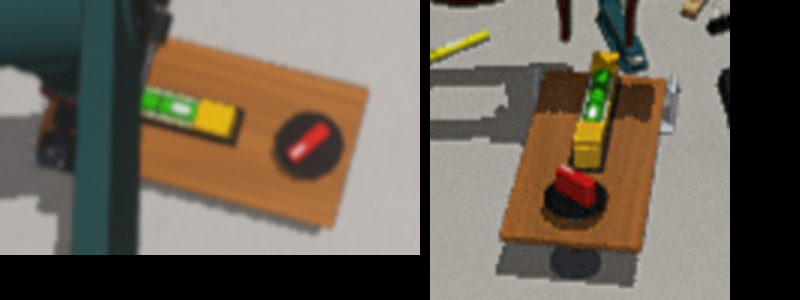

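The level lies on the strip, at about (190,110) in the left panel, with the dark strip visible round its end. The knob's bar is free at about (308,142). Next I move over the knob.

send_rows:
  deltas:
    - [[-0.8,-0.01,0],0,-0.3]
    - [[-0.8,-0.01,0],0,-0.3]
    - [[-0.8,-0.01,0],0,-0.3]
    - [[-0.8,-0.01,0],0,-0.3]
    - [[0,0,0.05],-0.95,-0.3]
    - [[0,0,0.05],-0.95,-0.3]
    - [[0,0,0.05],-0.95,-0.3]
    - [[0,0,0.05],-0.95,-0.3]
    - [[0,0,0.05],-0.95,-0.3]
    - [[0,0,0.05],-0.96,-0.3]
    - [[0,0,0],0,-0.3]
    - [[0,0,0],0,-0.3]

```text
time_s: 10.28
tcp_pos: [0.5173, -0.0288, 0.164]
ee_rot: [[-0.69, 0.724, -0.001], [0.724, 0.69, 0.0], [0.001, -0.001, -1.0]]
force: [0.0, 0.1, -0.2]
width: 0.057
gripper_force: 0.0
```

```bash
python3 - <<'E'
from h import *
from rig import bot
st=bot.get_state(); print(st["time_s"],st["tcp_pos"].round(4),st["joint_positions"].round(3),st["width"])
w=grab(bot,"wrist","w3"); cv2.imwrite("pics/w3.png",w["color"][:,:,::-1])
h=cv2.cvtColor(w["color"],cv2.COLOR_RGB2HSV)
cx=proj(w,[.5195,-.0287,.116]); print("expected bar px",cx)
x,y=cx.astype(int); m,_=mask(w,(0,150,110),(6,255,255),(max(0,x-70),max(0,y-70),x+70,min(400,y+70))); m=big(m); r,c=rect(m); print(r,plane(w,r[0],.114).round(4))
p=np.argwhere(m)[:,::-1]; P=np.array([plane(w,q,.114)[:2] for q in p[::5]]); u=np.linalg.svd(P-P.mean(0),full_matrices=False)[2][0]; print("bar",np.degrees(np.arctan2(u[1],u[0]))%180)
n=[-u[1],u[0]]; print(goto(st,[.5195,-.0287,.105],n))
E
```

```text
10.275 [ 0.5173 -0.0288  0.164 ] [-0.189  0.325  1.771  0.     1.048 -0.951] 0.05696324148399826
expected bar px [316.77456065 230.28180448]
((317.1525573730469, 227.68609619140625), (19.704246520996094, 57.154300689697266), 2.2906100749969482) [ 0.519  -0.0277  0.114 ]
bar 134.48354725733503
[[-0.03, 0.03, 1.18], np.float64(-0.09), np.float64(17.91)]
```

View pics/w3.png

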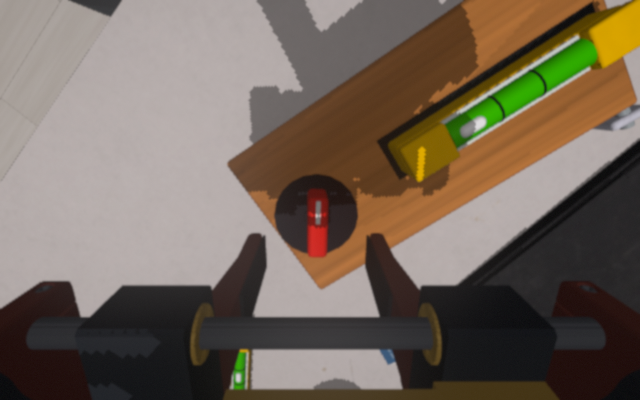

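The wrist view shows the bar upright at (317,225), centred between the fingers. The level lies on the strip with its bubble at the knob end, as expected. I go down and grip.

send_rows:
  deltas:
    - [[-0.02,0.04,0.4],-0.05,-0.3]
    - [[0,0,0.4],0,-0.3]
    - [[0,0,0.3],0,-0.3]
    - [[0,0,0.08],0,-0.3]
    - [[0,0,0],0,0]
    - [[0,0,0],0,1]
    - [[0,0,0],0,1]
    - [[0,0,0],0,1]
    - [[0,0,0],0,1]
  force: 15

```text
time_s: 11.45
tcp_pos: [0.519, -0.0293, 0.1057]
ee_rot: [[-0.699, 0.715, -0.002], [0.715, 0.699, -0.002], [-0.0, -0.003, -1.0]]
force: [-1.8, -4.2, 1.7]
width: 0.0143
gripper_force: 14.8
```

send_rows:
  deltas:
    - [[-0.02,-0.02,0.05],0,1]
    - [[0,0,0.05],0,1]
    - [[-0.01,-0.01,0.05],0,1]
    - [[0,0,0],0,1]
    - [[0,0,0],0,1]
  force: 30

```text
time_s: 12.08
tcp_pos: [0.5188, -0.0305, 0.0979]
ee_rot: [[-0.699, 0.715, -0.002], [0.715, 0.699, -0.0], [0.002, -0.002, -1.0]]
force: [-4.8, -3.1, 5.2]
width: 0.0141
gripper_force: 29.9
```

send_rows:
  deltas:
    - [[0,0,0.05],0,1]
    - [[-0.01,-0.01,0.05],0,1]
    - [[0,0,0],0,1]
    - [[0,0,0],0,1]

```text
time_s: 12.58
tcp_pos: [0.5186, -0.031, 0.093]
ee_rot: [[-0.699, 0.715, -0.002], [0.715, 0.699, 0.0], [0.002, -0.002, -1.0]]
force: [-5.4, -3.0, 5.9]
width: 0.0136
gripper_force: 30.0
```

send_rows:
  deltas:
    - [[0,0,0.05],0,1]
    - [[-0.01,-0.01,0.05],0,1]
    - [[0,0,0],0,1]
    - [[0,0,0],0,1]

```text
time_s: 13.08
tcp_pos: [0.5186, -0.0315, 0.088]
ee_rot: [[-0.698, 0.716, -0.002], [0.716, 0.698, 0.001], [0.002, -0.001, -1.0]]
force: [-5.7, -1.6, 6.2]
width: 0.0139
gripper_force: 30.0
```

send_rows:
  deltas:
    - [[0.02,-0.02,0.05],0,1]
    - [[-0.01,-0.01,0.05],0,1]
    - [[0,0,0],0,1]
    - [[0,0,0],0,1]

```text
time_s: 13.58
tcp_pos: [0.5186, -0.032, 0.0835]
ee_rot: [[-0.698, 0.716, 0.0], [0.716, 0.698, 0.001], [0.0, 0.001, -1.0]]
force: [-2.9, -0.0, 7.1]
width: 0.0138
gripper_force: 30.0
```

send_rows:
  deltas:
    - [[0,0,0.05],0,1]
    - [[0,0,0.03],0,1]
    - [[0,0,0],0,1]
    - [[0,0,0],0,1]

```text
time_s: 14.08
tcp_pos: [0.5186, -0.032, 0.0798]
ee_rot: [[-0.698, 0.716, 0.001], [0.716, 0.698, 0.001], [0.0, 0.001, -1.0]]
force: [-4.6, 0.3, 11.0]
width: 0.014
gripper_force: 30.0
```

```bash
cat > bub.py <<'E'
from h import *
from rig import bot
import sys
tag=sys.argv[1]; st=bot.get_state(); print(round(st["time_s"],2),st["tcp_pos"].round(4),st["force"].round(1),st["joint_positions"][5].round(3))
for n in ("top","side","wrist"): grab(bot,n,n+tag)
E
python3 bub.py A; python3 - <<'E'
from h import *
t,s,w=load("topA"),load("sideA"),load("wristA")
im=np.zeros((600,800,3),np.uint8)
im[:300,:400]=cv2.resize(t["color"][170:230,220:300],(400,300),interpolation=2)
im[:300,400:]=cv2.resize(s["color"][140:215,270:370],(400,300),interpolation=2)
im[300:,:480]=cv2.resize(w["color"],(480,300),interpolation=3)
cv2.imwrite("pics/cA.png",im[:,:,::-1])
E
```

```text
14.07 [ 0.5186 -0.032   0.0798] [-4.6  0.3 11. ] -0.969
```

View pics/cA.png

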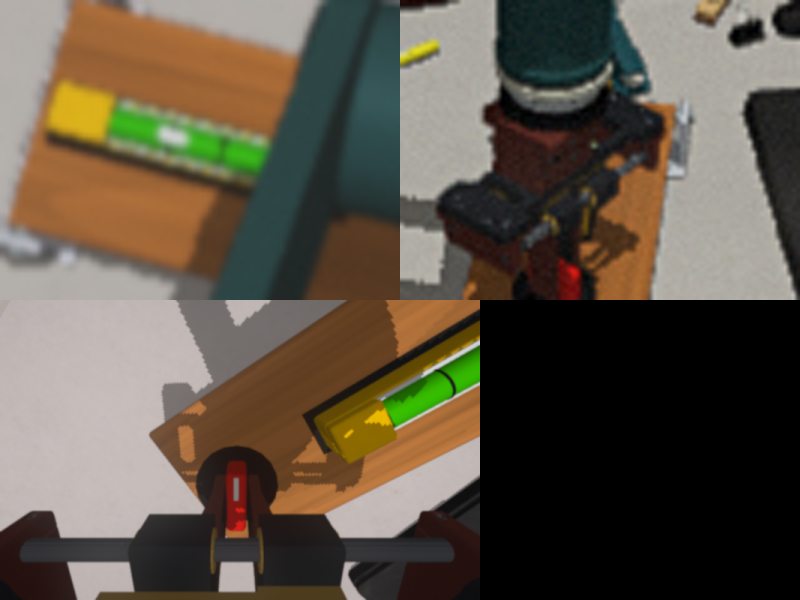

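The knob is gripped and the foot stands, at about 11 N. In the top panel the bubble, at (172,135), is about 14 mm towards the hinge of the vial middle; the knob-side line is at (222,148). So I turn clockwise about 30°, lifting slightly with the rising board, and then let it settle.

send_rows:
  deltas:
    - [[0,0,-0.01],0.5,1]
    - [[0,0,-0.01],0.5,1]
    - [[0,0,-0.01],0.5,1]
    - [[0,0,-0.01],0.5,1]
    - [[0,0,-0.01],0.5,1]
    - [[0,0,-0.01],0.5,1]
    - [[0,0,0],0,1]
    - [[0,0,0],0,1]
    - [[0,0,0],0,1]
    - [[0,0,0],0,1]
    - [[0,0,0],0,1]
    - [[0,0,0],0,1]

```text
time_s: 15.72
tcp_pos: [0.5185, -0.032, 0.0827]
ee_rot: [[-0.247, 0.969, 0.0], [0.969, 0.247, 0.001], [0.001, 0.001, -1.0]]
force: [-4.3, 0.7, 9.1]
width: 0.0137
gripper_force: 30.0
```

send_rows:
  deltas:
    - [[0,0,0],0,1]
    - [[0,0,0],0,1]
    - [[0,0,0],0,1]
    - [[0,0,0],0,1]
    - [[0,0,0],0,1]
    - [[0,0,0],0,1]
    - [[0,0,0],0,1]
    - [[0,0,0],0,1]

```text
time_s: 16.73
tcp_pos: [0.5185, -0.032, 0.0827]
ee_rot: [[-0.247, 0.969, 0.0], [0.969, 0.247, 0.001], [0.001, 0.001, -1.0]]
force: [-4.5, -1.0, 9.0]
width: 0.0137
gripper_force: 30.0
```

```bash
python3 bub.py B; cat > prof.py <<'E'
from h import *
import sys
t=load("top"+sys.argv[1]); z=.049+.006+.034
# unwarp along level axis in plane z: s = mm from strip mid, toward knob positive
M=np.array([.5565,.1263]); u=np.array([-.2308,-.973]); v=np.array([.973,-.2308])
S=np.arange(-95,96,1.); O=np.arange(-24,25,1.)
mp=np.array([[proj(t,np.r_[M+u*a/1e3+v*o/1e3,z]) for a in S] for o in O],np.float32)
im=cv2.remap(t["color"],mp[...,0],mp[...,1],cv2.INTER_CUBIC)
cv2.imwrite("pics/un"+sys.argv[1]+".png",cv2.resize(im,None,fx=4,fy=4,interpolation=cv2.INTER_CUBIC)[:,:,::-1])
h=cv2.cvtColor(im,cv2.COLOR_RGB2HSV)
g=((h[...,0]>40)&(h[...,0]<85)&(h[...,1]>120)); rows=g[:,:80].sum(1); r0=int(round((rows*np.arange(len(rows))).sum()/rows.sum())); print("vial row",O[r0])
b=im[r0-1:r0+2].mean(0); 
for i in range(0,191,3): print(int(S[i]),b[i].astype(int).tolist(),end=" ")
E
python3 prof.py B
```

```text
16.73 [ 0.5185 -0.032   0.0827] [-4.5 -1.   9. ] -0.446
vial row 0.0
-95 [173, 170, 166] -92 [162, 154, 150] -89 [153, 123, 104] -86 [167, 118, 58] -83 [198, 153, 37] -80 [217, 172, 27] -77 [219, 174, 26] -74 [219, 175, 27] -71 [219, 176, 27] -68 [219, 177, 27] -65 [219, 177, 27] -62 [219, 176, 26] -59 [218, 176, 26] -56 [217, 176, 27] -53 [198, 172, 27] -50 [134, 167, 28] -47 [69, 175, 29] -44 [57, 178, 27] -41 [58, 177, 28] -38 [59, 178, 27] -35 [57, 178, 27] -32 [58, 177, 27] -29 [58, 177, 28] -26 [80, 177, 59] -23 [144, 188, 137] -20 [190, 201, 190] -17 [197, 202, 197] -14 [196, 200, 196] -11 [195, 202, 194] -8 [183, 198, 182] -5 [124, 181, 114] -2 [68, 176, 42] 1 [56, 177, 25] 4 [57, 178, 25] 7 [58, 178, 26] 10 [57, 177, 25] 13 [55, 164, 27] 16 [51, 139, 30] 19 [54, 161, 27] 22 [56, 177, 25] 25 [56, 179, 25] 28 [56, 179, 24] 31 [56, 178, 24] 34 [56, 178, 24] 37 [55, 169, 27] 40 [51, 131, 46] 43 [47, 83, 65] 46 [45, 69, 69] 49 [44, 69, 69] 52 [45, 69, 69] 55 [44, 69, 69] 58 [44, 69, 69] 61 [44, 69, 69] 64 [43, 67, 68] 67 [39, 58, 57] 70 [34, 43, 42] 73 [33, 40, 39] 76 [33, 40, 39] 79 [32, 40, 39] 82 [34, 42, 41] 85 [36, 50, 51] 88 [38, 56, 56] 91 [38, 57, 56] 94 [38, 57, 57]
```

```bash
python3 prof.py A|tail -1
```

```text
-95 [174, 170, 167] -92 [162, 153, 150] -89 [153, 125, 104] -86 [165, 117, 59] -83 [194, 150, 38] -80 [217, 173, 28] -77 [219, 175, 28] -74 [219, 175, 27] -71 [219, 176, 26] -68 [219, 177, 27] -65 [219, 178, 27] -62 [219, 178, 27] -59 [219, 177, 27] -56 [218, 177, 26] -53 [203, 173, 28] -50 [144, 168, 28] -47 [74, 174, 28] -44 [57, 178, 28] -41 [58, 178, 28] -38 [58, 179, 28] -35 [58, 178, 28] -32 [59, 179, 28] -29 [58, 179, 27] -26 [61, 177, 32] -23 [93, 178, 74] -20 [157, 190, 151] -17 [194, 201, 194] -14 [197, 201, 198] -11 [197, 203, 197] -8 [191, 202, 191] -5 [154, 192, 147] -2 [93, 182, 72] 1 [61, 179, 31] 4 [58, 180, 26] 7 [58, 179, 26] 10 [58, 180, 26] 13 [57, 170, 28] 16 [52, 142, 29] 19 [55, 159, 27] 22 [57, 177, 26] 25 [57, 179, 25] 28 [57, 180, 25] 31 [57, 179, 25] 34 [57, 179, 26] 37 [55, 170, 28] 40 [49, 131, 44] 43 [46, 83, 62] 46 [45, 70, 67] 49 [45, 69, 69] 52 [45, 69, 68] 55 [44, 68, 68] 58 [45, 69, 68] 61 [45, 69, 69] 64 [45, 67, 67] 67 [41, 60, 60] 70 [35, 45, 44] 73 [33, 40, 39] 76 [33, 40, 39] 79 [33, 40, 39] 82 [33, 42, 41] 85 [36, 50, 49] 88 [38, 57, 56] 91 [38, 57, 57] 94 [39, 57, 57]
```

send_rows:
  deltas:
    - [[0,0,-0.01],0.6,1]
    - [[0,0,-0.01],0.6,1]
    - [[0,0,-0.01],0.6,1]
    - [[0,0,-0.01],0.6,1]
    - [[0,0,-0.01],0.6,1]
    - [[0,0,-0.01],0.6,1]
    - [[0,0,0],0.7,1]
    - [[0,0,0],0,1]
    - [[0,0,0],0,1]
    - [[0,0,0],0,1]
    - [[0,0,0],0,1]
    - [[0,0,0],0,1]

```text
time_s: 18.38
tcp_pos: [0.5184, -0.0318, 0.0857]
ee_rot: [[0.48, 0.877, 0.0], [0.877, -0.48, 0.001], [0.001, -0.001, -1.0]]
force: [-5.4, 0.9, 9.6]
width: 0.0141
gripper_force: 30.0
```

send_rows:
  deltas:
    - [[0,0,0],0,1]
    - [[0,0,0],0,1]
    - [[0,0,0],0,1]
    - [[0,0,0],0,1]
    - [[0,0,0],0,1]
    - [[0,0,0],0,1]
    - [[0,0,0],0,1]
    - [[0,0,0],0,1]
    - [[0,0,0],0,1]
    - [[0,0,0],0,1]
    - [[0,0,0],0,1]
    - [[0,0,0],0,1]

```text
time_s: 19.88
tcp_pos: [0.5183, -0.0318, 0.0857]
ee_rot: [[0.48, 0.877, 0.0], [0.877, -0.48, 0.001], [0.001, -0.001, -1.0]]
force: [-4.3, 1.4, 9.2]
width: 0.0137
gripper_force: 30.0
```

```bash
python3 bub.py C; python3 prof.py C
```

```text
19.88 [ 0.5183 -0.0318  0.0857] [-4.3  1.4  9.2] 0.305
vial row 1.0
-95 [171, 167, 164] -92 [158, 150, 147] -89 [153, 125, 104] -86 [172, 125, 55] -83 [204, 161, 33] -80 [218, 173, 28] -77 [218, 173, 27] -74 [218, 173, 26] -71 [219, 175, 27] -68 [219, 176, 27] -65 [219, 175, 27] -62 [219, 175, 27] -59 [219, 175, 26] -56 [215, 174, 26] -53 [184, 167, 27] -50 [109, 164, 28] -47 [61, 175, 28] -44 [57, 177, 28] -41 [58, 177, 28] -38 [58, 177, 27] -35 [58, 177, 27] -32 [57, 177, 27] -29 [57, 177, 28] -26 [57, 178, 27] -23 [58, 179, 27] -20 [58, 174, 28] -17 [54, 154, 29] -14 [53, 147, 30] -11 [77, 166, 57] -8 [141, 187, 132] -5 [190, 203, 189] -2 [198, 206, 199] 1 [199, 205, 199] 4 [198, 205, 199] 7 [180, 200, 178] 10 [109, 178, 97] 13 [59, 154, 36] 16 [52, 145, 29] 19 [54, 169, 25] 22 [56, 178, 25] 25 [56, 178, 25] 28 [57, 179, 25] 31 [55, 178, 23] 34 [55, 177, 24] 37 [52, 162, 31] 40 [47, 111, 52] 43 [46, 73, 67] 46 [45, 69, 69] 49 [44, 69, 69] 52 [44, 69, 70] 55 [45, 69, 69] 58 [44, 69, 70] 61 [44, 69, 69] 64 [43, 66, 66] 67 [38, 53, 53] 70 [34, 42, 40] 73 [33, 40, 38] 76 [33, 41, 39] 79 [32, 40, 39] 82 [34, 43, 43] 85 [37, 53, 53] 88 [38, 57, 56] 91 [38, 57, 56] 94 [39, 57, 57]
```

Both lines show at about −15 and +15.5, and the bubble spans −9 to +10, so it is centred. I do one settling check, with a look.

send_rows:
  deltas:
    - [[0,0,0],0,1]
    - [[0,0,0],0,1]
    - [[0,0,0],0,1]
    - [[0,0,0],0,1]
    - [[0,0,0],0,1]
    - [[0,0,0],0,1]
    - [[0,0,0],0,1]
    - [[0,0,0],0,1]
    - [[0,0,0],0,1]
    - [[0,0,0],0,1]
    - [[0,0,0],0,1]
    - [[0,0,0],0,1]

```text
time_s: 21.52
tcp_pos: [0.5184, -0.0318, 0.0857]
ee_rot: [[0.48, 0.877, 0.0], [0.877, -0.48, 0.001], [0.001, -0.001, -1.0]]
force: [-5.2, 0.7, 9.8]
width: 0.0136
gripper_force: 30.0
```

```bash
python3 bub.py D; python3 prof.py D | tail -1 | tr ' ' '\n' | tr -d '\n' | grep -o '\-11\[.*13\[' ; python3 - <<'E'
from h import *
s=load("sideD"); a=cv2.imread("pics/unD.png"); im=np.zeros((600,800,3),np.uint8); im[:a.shape[0],:a.shape[1]]=a
im[200:600,:]=cv2.resize(s["color"][130:330,200:600],(800,400),interpolation=2)[:,:,::-1]; cv2.imwrite("pics/cD.png",im)
E
```

```text
21.52 [ 0.5184 -0.0318  0.0857] [-5.2  0.7  9.8] 0.305
-11[76,170,56]-8[139,189,130]-5[189,202,188]-2[199,206,199]1[199,205,199]4[198,205,199]7[180,200,179]10[113,182,100]13[
```

View pics/cD.png

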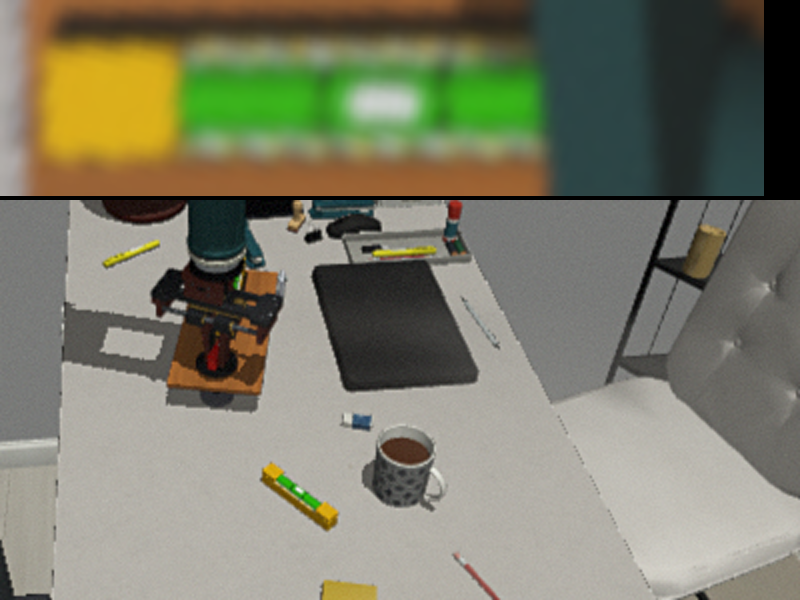

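The bubble, at (383,102) in the straightened strip view, sits steady between the black lines at (322,100) and (443,100). The knob is held and pressed at about 9.5 N, and the other things are where they were. I hand the job in.

```bash
python3 -c "
from rig import bot
print(bot.finish_job())"
```

```text
the job is handed in; nothing more can be done
None
```

I handed the job in with the level on the strip and the knob still gripped and pressed down at about 9.5 N, foot on its pad; the bubble sat steady and centred between the two black lines, at about 21.5 s of the 61 s.

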